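# Clamp the sample jar on the bench shaker and start it with the key

### The arm

A 6-joint arm with a two-finger parallel gripper is mounted at the origin on the work surface. World frame = base frame: x ahead of the robot, y to its left, z up, the work surface at z = 0. Lengths are in mm, angles in rad, forces in N, time in s.
With the tool pointing down it reaches from about 350 to 975 mm from the base axis. Payload 4.9 kg.
Tool frame: the origin (TCP) lies on the centre line of the jaws, within the pads' length; the fingertips stand 22 mm ahead of it and the grasp point (between the pads) lies 3 mm ahead of it; z points along the fingers, y is the line along which they close (so a half turn about z gives the same grasp; the last joint's range is limited). The gripper opens to 85 mm and grips with 20 to 120 N. Pads are 22 mm wide; open, the fingers measure 114 mm over their backs; the gripper's body (76 mm by 85 mm) begins 54 mm behind the grasp point. The pads swing forward as they close: fully open they stand 13 mm farther back than shut.
Start: joints at [-1.46, 0.053, 1.613, -0, 1.476, -0.119], TCP at [142.36, -608.552, 253.304] pointing down, gripper open.
Joint ranges: [-3.01, 3.01], [-1.01, 2.22], [0.06, 2.58], [-1.02, 4.17], [0.09, 2.62], [-3.14, 3.14]. Speed limits (rad/s): [2.57, 2.57, 3.14, 3.14, 3.14, 3.14].

### API

Orientations are given as a rotation vector (axis times angle).
In Python, from cell import reach, line_to, movej, let_go, clamp, hold, ik, state, get_image, IKError, finish_job gives the robot as it stands. The module is installed in compiled form; this text tells all that it offers. Calls block until the motion is done:
- reach(position, orientation): joint-space move of the TCP to a pose.
- line_to(position, rot=None, feed=150): straight line of the TCP; rot=None keeps the orientation; feed is the mean speed in mm/s.
- movej(angles): joint-space move.
- let_go() and clamp(effort=None): open the fingers fully, or close them until they stop; effort is the grip in N (None keeps the last).
- hold(seconds).
- ik(position, orientation): joint angles nearest the present ones, or None.
- state(): the state.
- get_image(name): name is "scene" or "side" or "wrist"; returns a dict with "color" (480x640x3 uint8, red, green, blue), "fx", "fy", "cx", "cy" (pixels), "extrinsics" (4x4, takes a point from camera to world coordinates); the wrist camera has in their place "hand_eye" (4x4, takes a point from camera to tool coordinates, whose origin is the TCP and whose axes are the flange's). Camera axes: x right, y down, z forward; pixel columns grow to the right and rows downward; lengths in mm; the calibration is good to about 2 mm. The wrist camera is an equidistant fisheye: a pixel r from the principal point sees the ray r / f radians off the axis. A picture is of the moment at which its call begins: read the wrist's pose just before it. There is no depth.
A pose or a line that the arm cannot do raises IKError and nothing moves.
- finish_job(): hands the job in; it is judged then, once.
The state is a dict: "time_s": time; "q": joint angles; "joint_vel": joint speeds; "effort": joint torques, N m; "tool_pos": TCP position; "tcp_rot": TCP orientation; "force": force on the tool from outside, world axes, zero at the start; "wrist_torque": the same for the moment, N m; "finger_gap": finger opening in mm; "finger_force": force on a finger pad.
Only numpy, scipy, OpenCV 4.12 (cv2) and the standard library are available. Lean on these libraries where they do the work, as an engineer would, in place of code of your own. Each camera call takes 0.05 s, during which the arm holds its last target. There are 200 camera calls.

### The job

Set the red-capped sample jar down upright on the shaker's tray, between the sliding clamp bar and the far rail, and slide the clamp bar up until it holds the jar snugly against that rail. Then start the shaker: turn its key clockwise from off, past run, all the way to start, hold it there for about a second, and let it spring back and stay at run. Do not drop or tip the jar, do not start before the jar is clamped, and leave the other things on the bench where they are.

Things in the scene. Friction and masses are not known exactly. Their poses are not given: they have to be found in the camera images.
- jar: sample jar to load: white cylinder with a pale blue band, 62 mm diameter and 80 mm high, under a red screw cap of 58 mm diameter and 30 mm height (110 mm in all, about 0.25 kg). Origin at the centre of its underside, z up. It starts upright on the bench. Grip it by the cap.
- shaker: white bench shaker fixed to the bench, 210 mm (x) by 290 mm (y). Origin: centre of its footprint, z up; own -x is the operator's side, facing roughly the robot. Left part (+y): open tray with teal mat. Right part (-y): console up to 114 mm high, its dark panel sloping 35 degrees towards -x (panel normal: own (-0.574, 0, 0.819)). Red, green and yellow dots mark off, run, start.
- tray_seat (a point): point on the tray mat, 60 mm above the bench, mid-width: the jar's origin lies here when the jar touches the far rail. Axes as the shaker's. The rail's face is 31 mm beyond in +x, 45 mm high. The tray runs about 130 mm back towards -x; its side lips, 12 mm above the mat, are 128 mm apart; the jar may stand up to 30 mm to either side in y.
- clamp (a joint): travel of the clamp bar along the shaker's +x, m, 0 to 0.075; starts drawn back at 0 to 0.025; 3 N friction, stays where left. Bar 120 mm long across the tray, 10 mm thick, 4 to 30 mm above the mat; its jar-side face is 89 mm before tray_seat at 0. With the jar touching rail and bar it reads 0.058. The bar pushes a jar standing ahead of it along the mat.
- clamp_handle (a point): grip point of the clamp's orange handle plate, 12 mm thick (x) by 56 mm wide (y), from 74 to 130 mm above the bench; the point is inside it at mid-width, 20 mm below its top edge, 65 mm behind the bar's jar-side face (towards the operator). Axes as the shaker's; moves with the clamp.
- key_grip (a point): grip point on the key's axis in its yellow bow, 48 mm out from the panel. The bow is a plate 46 mm wide (point x), 12 mm thick (point y), from 26 to 68 mm out from the panel; point z is the key's axis, pointing out of the panel, 35 degrees from vertical. The frame turns with the key: towards start is about -z. The black-striped edge (point +x) points at the red dot when off.
- key_barrel (a joint): key position between off and run, rad: 0 = off (starts at 0 to 0.1), 0.70 = run (stop). About 0.08 N m friction; stays where it is left. Grows as the key turns clockwise as seen looking at the panel.
- key_start (a joint): further turn of the key against its return spring, rad, same direction: 0 to 0.52 = start (stop). The spring takes 0.15 N m to begin, 0.25 N m at the stop, so from off the key first goes to run (barrel 0.70), then this moves; start is 1.22 rad from off in all. Let go, it springs back to 0 and the barrel stays at run.
- pot: bystander: sample pot, paper-coloured, 54 mm diameter, with a yellow cap, 70 mm high. Origin at the centre of its underside.
- dishes: bystander: stack of pale dishes, 96 mm diameter, 44 mm high. Origin at the centre of its underside.
- beaker: bystander: empty glass beaker, 70 mm diameter, 90 mm high. Origin at the centre of its underside.
Things that resemble listed ones, but are neither listed nor needed, are in the scene too. What is shaped like the jar but purple is not meant.

How it is judged:
By the outcome, as a careful person would: the job done as asked, in the order asked, and still so for the second after the job is handed in, with the robot touching nothing.
It also fails if it takes over 62 s, if anything falls off the work surface, if the arm or the gripper's body presses on something with over 40 N, if the wrist force passes 120 N, or if a joint passes its speed limit or range.

## Working session

There is one attempt and no reset: what is moved stays moved. The work goes in short steps, each a Python script; the robot and the scene stay as the last script left them, time stands still between calls to the robot, and variables do not carry over. Pictures are saved under pics/ and viewed, at most 10 in all, crops included, and the job is handed in when it is done.

```bash
mkdir -p pics; python3 - <<'E'
from cell import *
import cv2,numpy as np
s=state();print({k:np.round(s[k],3).tolist() for k in s})
for n in("scene","side","wrist"):
    d=get_image(n);cv2.imwrite(f"pics/{n}0.png",d["color"][:,:,::-1])
    print(n,d["fx"],d["fy"],d["cx"],d["cy"],np.round(d.get("extrinsics",d.get("hand_eye")),3).tolist())
E
```

```text
{'time_s': 0.0, 'q': [-1.46, 0.053, 1.614, 0.0, 1.476, -0.119], 'joint_vel': [0.001, -0.0, -0.001, 0.0, -0.001, 0.0], 'effort': [0.001, -39.368, -37.017, -0.0, 0.007, -0.0], 'tool_pos': [142.305, -607.983, 252.046], 'tcp_rot': [-3.119, -0.36, -0.0], 'force': [0.185, -0.552, -0.89], 'wrist_torque': [-0.041, -0.009, 0.022], 'finger_force': 0.0, 'finger_gap': 85.535}
scene 594.192135351585 594.192135351585 313.1432361997384 246.9244238813661 [[0.529, 0.703, -0.475, 1254.32], [0.849, -0.43, 0.308, -550.68], [0.012, -0.566, -0.824, 1420.132], [0.0, 0.0, 0.0, 1.0]]
side 539.8399419594634 539.8399419594634 313.6633887494225 234.9602611631484 [[-0.981, -0.16, 0.111, 322.653], [-0.194, 0.741, -0.642, 868.411], [0.02, -0.652, -0.758, 1191.845], [0.0, 0.0, 0.0, 1.0]]
wrist 371.64829954431775 371.64829954431775 320.29271211738956 240.4626469211856 [[-0.001, -0.945, -0.326, 84.124], [1.0, -0.001, 0.0, 1.178], [-0.0, -0.326, 0.945, -120.008], [0.0, 0.0, 0.0, 1.0]]
```

View pics/scene0.png

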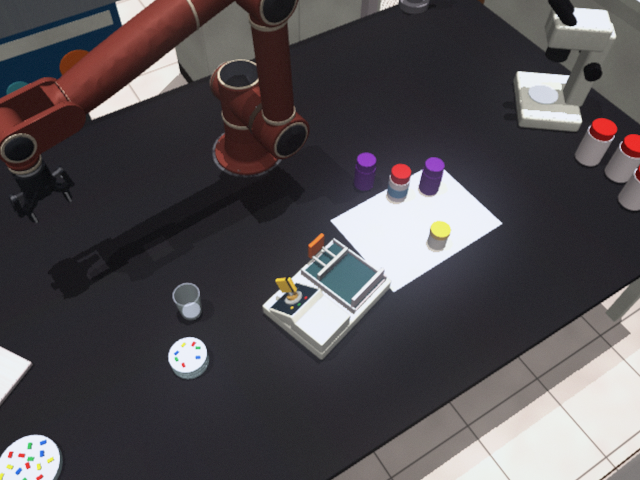

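View pics/side0.png

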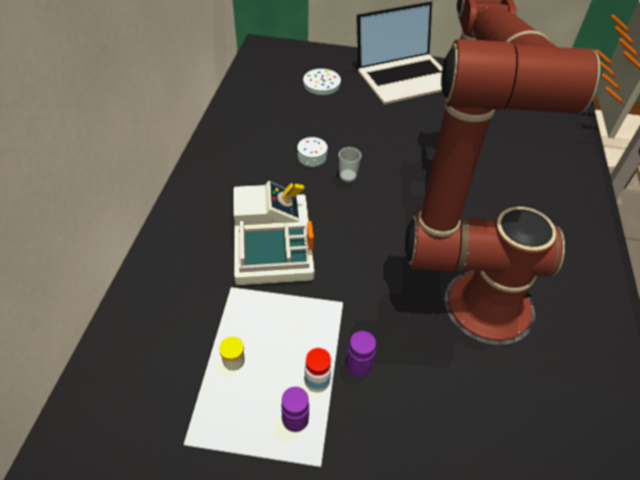

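The scene view shows the jar's red cap at (400,172) between purple jars at (366,160) and (432,165). The shaker is at about (328,295), with its orange handle at (317,245) and key at (288,288). The side view shows the jar at (318,362), the shaker at (273,233), the handle at (310,236) and the key at (290,194).

```bash
cat > h.py <<'E'
from cell import *
import cv2,numpy as np
from scipy.spatial.transform import Rotation as R
def mask(img,lo,hi,roi=None):
    h=cv2.cvtColor(img,cv2.COLOR_RGB2HSV);m=cv2.inRange(h,np.array(lo),np.array(hi))
    if roi:
        z=np.zeros_like(m);x0,y0,x1,y1=roi;z[y0:y1,x0:x1]=m[y0:y1,x0:x1];m=z
    return m
def big(m):
    c=cv2.findContours(m,cv2.RETR_EXTERNAL,cv2.CHAIN_APPROX_NONE)[0]
    return max(c,key=cv2.contourArea)
def cen(c):
    M=cv2.moments(c);return np.array([M["m10"]/M["m00"],M["m01"]/M["m00"]])
def grab(n):
    s=state();d=get_image(n)
    if n=="wrist":
        T=np.eye(4);T[:3,:3]=R.from_rotvec(s["tcp_rot"]).as_matrix();T[:3,3]=s["tool_pos"];d["extrinsics"]=T@d["hand_eye"];d["fish"]=1
    return d
def ray(d,p):
    u=np.array([(p[0]-d["cx"])/d["fx"],(p[1]-d["cy"])/d["fy"]])
    if d.get("fish"):
        t=np.linalg.norm(u);v=np.r_[u/t*np.sin(t),np.cos(t)] if t>0 else np.array([0,0,1.])
    else: v=np.r_[u,1]
    E=np.array(d["extrinsics"]);v=E[:3,:3]@v
    return E[:3,3],v/np.linalg.norm(v)
def plane(d,p,z):
    o,v=ray(d,p);return o+v*(z-o[2])/v[2]
def tri(rs):
    A=0;b=0
    for o,v in rs:
        P=np.eye(3)-np.outer(v,v);A=A+P;b=b+P@o
    x=np.linalg.solve(A,b);return x,[np.linalg.norm(np.cross(x-o,v)) for o,v in rs]
E
python3 - <<'E'
from h import *
np.set_printoptions(precision=1,suppress=True)
a=grab("scene");b=grab("side")
def t(n,lo,hi,ra,rb):
    ca=big(mask(a["color"],lo,hi,ra));cb=big(mask(b["color"],lo,hi,rb))
    x,e=tri([ray(a,cen(ca)),ray(b,cen(cb))]);print(n,cen(ca),cen(cb),x,e,cv2.contourArea(ca),cv2.contourArea(cb))
t("redcap",(0,180,80),(6,255,255),(380,155,420,200),(295,340,340,390))
t("purple1",(130,100,30),(155,255,255),(350,145,382,195),(345,325,380,380))
t("purple2",(130,100,30),(155,255,255),(415,150,450,200),(275,380,315,435))
t("potcap",(25,150,100),(33,255,255),(420,215,460,255),(210,330,250,370))
t("handle",(5,180,80),(14,255,255),(300,230,335,260),(295,215,325,255))
t("key",(18,180,80),(30,255,255),(270,270,310,305),(270,175,310,205))
for d,r in((a,(290,230,400,320)),(b,(230,215,320,280))):
    m=mask(d["color"],(80,60,30),(105,255,160),r);c=big(cv2.morphologyEx(m,cv2.MORPH_CLOSE,np.ones((9,9))));q=cv2.boxPoints(cv2.minAreaRect(c))
    ap=cv2.approxPolyDP(c,5,True)[:,0]
    print("teal",cv2.contourArea(c));print(np.array([np.r_[p,plane(d,p,60)] for p in ap]))
E
```

```text
Traceback (most recent call last):
  File "h.py", line 13, in cen
    M=cv2.moments(c);return np.array([M["m10"]/M["m00"],M["m01"]/M["m00"]])
                                      ~~~~~~~~^~~~~~~~~
ZeroDivisionError: float division by zero
```

```bash
python3 - <<'E'
import cv2
a=cv2.cvtColor(cv2.imread("pics/scene0.png"),cv2.COLOR_BGR2HSV);b=cv2.cvtColor(cv2.imread("pics/side0.png"),cv2.COLOR_BGR2HSV)
for i,ps in((a,[(400,172),(366,160),(432,165),(440,230),(317,245),(288,285),(350,275)]),(b,[(318,360),(362,342),(295,397),(232,348),(311,236),(290,190),(270,245)])):
    for x,y in ps: print((x,y),i[y,x],i[y+4,x],i[y-3,x+2])
E
```

```text
(400, 172) [179 182 234] [179 183 233] [179 186 233]
(366, 160) [139 168 194] [138 163 196] [139 167 195]
(432, 165) [139 159 199] [138 161 195] [139 160 198]
(440, 230) [ 31 131 241] [ 30 130 241] [ 30 132 239]
(317, 245) [  6 143 112] [  5 143 109] [  6 139 112]
(288, 285) [ 20 145 114] [ 21 166 154] [ 22 173 222]
(350, 275) [ 96  95 126] [ 97  89 129] [ 97  93 126]
(318, 360) [  4 247 241] [  3 238 241] [  4 251 241]
(362, 342) [143 168 184] [144 163 186] [144 167 182]
(295, 397) [144 164 184] [144 164 184] [144 164 185]
(232, 348) [ 30 255 238] [ 30 255 237] [ 30 255 238]
(311, 236) [ 15 255 241] [ 13 255 143] [ 11 183 127]
(290, 190) [ 23 255 100] [ 24 255 118] [ 24 255 140]
(270, 245) [ 87 124 101] [ 87 130 100] [ 88 128 100]
```

```bash
sed -i 's/h=cv2.cvtColor(img,cv2.COLOR_RGB2HSV);/h=cv2.cvtColor(img,cv2.COLOR_RGB2HSV);h[...,0][h[...,0]>172]=0;/' h.py
python3 - <<'E'
from h import *
np.set_printoptions(precision=1,suppress=True)
a=grab("scene");b=grab("side")
def t(n,lo,hi,ra,rb):
    ca=big(mask(a["color"],lo,hi,ra));cb=big(mask(b["color"],lo,hi,rb))
    x,e=tri([ray(a,cen(ca)),ray(b,cen(cb))]);print(n,cen(ca),cen(cb),x,e,cv2.contourArea(ca),cv2.contourArea(cb))
t("redcap",(0,120,80),(7,255,255),(380,155,420,200),(295,340,340,390))
t("purple1",(130,100,30),(155,255,255),(350,145,382,195),(345,325,380,380))
t("purple2",(130,100,30),(155,255,255),(415,150,450,200),(275,380,315,435))
t("potcap",(25,110,100),(35,255,255),(420,215,460,255),(210,330,250,370))
t("handle",(2,110,60),(17,255,255),(300,230,335,260),(295,215,325,255))
t("key",(18,110,80),(30,255,255),(270,270,310,305),(270,175,310,205))
for d,r in((a,(290,230,400,320)),(b,(230,215,320,280))):
    m=mask(d["color"],(80,60,30),(105,255,160),r);c=big(cv2.morphologyEx(m,cv2.MORPH_CLOSE,np.ones((9,9))))
    ap=cv2.approxPolyDP(c,5,True)[:,0]
    print("teal",cv2.contourArea(c));print(np.array([np.r_[p,plane(d,p,60)] for p in ap]))
E
```

```text
redcap [400.4 173.1] [317.9 361. ] [402.3 302.7  98.4] [np.float64(0.1887559921124224), np.float64(0.1887559921124109)] 309.0 508.5
purple1 [364.8 170.5] [360.8 352.6] [311.6 241.1  59.1] [np.float64(0.706180561492196), np.float64(0.7061805614924273)] 649.5 1058.0
purple2 [431.9 173.6] [294.8 408.4] [432.1 405.4  64.3] [np.float64(0.022419006868011997), np.float64(0.022419006868014277)] 568.0 922.5
potcap [440.1 229.2] [231.  347.7] [609.2 293.8  65.3] [np.float64(0.5408063560956008), np.float64(0.5408063560956247)] 215.0 403.0
handle [315.4 244.8] [310.4 234.5] [492.2 -51.4 104.8] [np.float64(1.5715375148561892), np.float64(1.5715375148562565)] 210.0 136.5
key [286.2 285.8] [292.3 190.2] [ 571.2 -187.9  121.9] [np.float64(0.7476367309135383), np.float64(0.7476367309133679)] 231.5 217.0
teal 1956.5
[[334.  243.  489.7  13.6  60. ]
 [306.  270.  524.8 -99.5  60. ]
 [350.  303.  671.4 -54.8  60. ]
 [374.  272.  626.1  53.8  60. ]]
teal 1790.5
[[ 302.   229.   524.8 -105.4   60. ]
 [ 246.   232.   674.   -61.8   60. ]
 [ 246.   263.   644.4   42.7   60. ]
 [ 305.   260.   494.2    0.2   60. ]]
```

```bash
cat >> h.py <<'E'
def down(ang,flip=False):  # tool z down, tool y at world angle ang
    y=np.array([np.cos(ang),np.sin(ang),0])*(-1 if flip else 1);z=np.array([0,0,-1.])
    return R.from_matrix(np.c_[np.cross(y,z),y,z]).as_rotvec()
E
python3 - <<'E'
from h import *
for f in(0,1):
    print(ik([600,-70,300],down(.29+np.pi/2,f)),ik([402,303,200],down(np.radians(144),f)))
reach([590,-70,300],down(.29+np.pi/2))
hold(.3)
d=grab("wrist");print(state()["time_s"],state()["tool_pos"])
np.save("pics/w1.npy",d,allow_pickle=True);cv2.imwrite("pics/w1.png",d["color"][:,:,::-1])
E
```

```text
[-0.23928617 -0.02006917  1.60911551  0.          1.55254631 -2.1000825 ] [ 0.49794861 -0.20514317  1.94671646  0.          1.40001937 -2.01532552]
[-0.23928617 -0.02006917  1.60911551  0.          1.55254631  1.04151016] [ 4.97948607e-01 -2.05143174e-01  1.94671646e+00 -4.44089210e-16
  1.40001937e+00  1.12626714e+00]
3.1917 [589.97724479 -70.26849312 299.98866111]
```

View pics/w1.png

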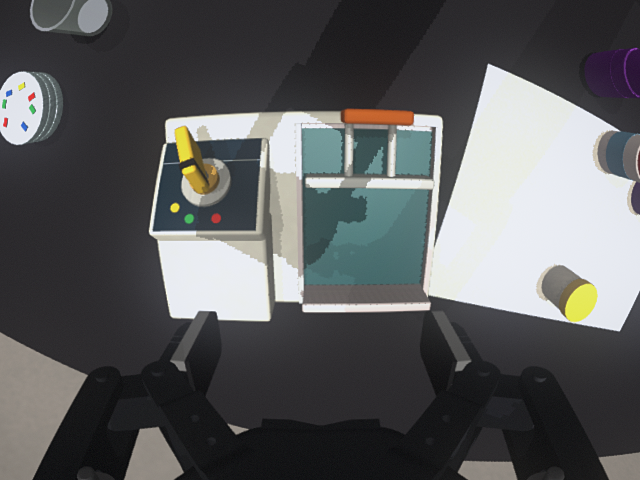

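The wrist view shows the mat's far edge, where the rail meets it, running from (303,284) to (430,286). The bar is at row 183 and the handle at (377,117). The key hub is at (207,183), with yellow, green and red dots at (175,208), (189,219) and (216,218).

```bash
cat > m.py <<'E'
from h import *
np.set_printoptions(precision=1,suppress=True)
d=np.load("pics/w1.npy",allow_pickle=True).item();im=d["color"]
m=mask(im,(80,50,25),(105,255,200),(295,120,440,300))
# far edge: last teal row per column -> z=60 ; side edges: first/last teal col per row
far=np.array([plane(d,(c,np.nonzero(m[:,c])[0].max()+.5),60) for c in range(312,424,4)])
print("rows",[int(np.nonzero(m[:,c])[0].max()) for c in range(312,424,8)])
L=np.array([plane(d,(np.nonzero(m[r])[0].min()-.5,r),60) for r in range(195,275,5)])
Q=np.array([plane(d,(np.nonzero(m[r])[0].max()+.5,r),60) for r in range(195,275,5)])
def fit(p):
    v=cv2.fitLine(p[:,:2].astype(np.float32),cv2.DIST_HUBER,0,.01,.01).ravel();n=np.array([-v[1],v[0]])
    return np.arctan2(v[1],v[0]),v[2:],np.abs((p[:,:2]-v[2:])@n).max()
for n,p in(("far",far),("L",L),("R",Q)): print(n,np.round(fit(p)[0],4),fit(p)[1:])
yaw=np.mean([np.arctan(np.tan(fit(p)[0]+o)) for p,o in((far,np.pi/2),(L,0),(Q,0))]);
sx=np.array([np.cos(yaw),np.sin(yaw)]);sy=np.array([-sx[1],sx[0]])
f=fit(far)[1]@sx;l=fit(L)[1]@sy;r=fit(Q)[1]@sy
print("yaw",round(float(yaw),4),"width",r-l,"seat",(f-31)*sx+(l+r)/2*sy)
for n,lo,hi,roi in(("red",(0,150,80),(6,255,255),(205,205,228,230)),("green",(45,100,60),(85,255,255),(178,208,200,230)),("yellow",(22,120,100),(35,255,255),(165,200,183,215))):
    c=big(mask(im,lo,hi,roi));print(n,cen(c),cv2.contourArea(c))
h=mask(im,(2,150,60),(17,255,255),(330,100,420,130));ys,xs=np.nonzero(h);print("handle px",xs.min(),xs.max(),ys.min(),ys.max())
print(np.array([plane(d,p,130) for p in((xs.min(),ys.min()),(xs.max(),ys.min()),(xs.min(),ys.max()),(xs.max(),ys.max()))]))
E
python3 m.py
python3 - <<'E'
import cv2
i=cv2.imread("pics/w1.png")[100:320,140:450];cv2.imwrite("pics/w1c.png",cv2.resize(i,None,fx=2.5,fy=2.5,interpolation=cv2.INTER_CUBIC))
E
```

```text
rows [284, 284, 284, 284, 284, 284, 284, 283, 283, 283, 283, 283, 283, 283]
far -1.2754 (array([663.8,  -3.6], dtype=float32), np.float64(2.8985601919074533))
L 0.2928 (array([633.7, -76.9], dtype=float32), np.float64(0.6279849622878029))
R 0.2845 (array([599.7,  45. ], dtype=float32), np.float64(0.7299013014243714))
yaw 0.2909 width 126.4812 seat [633.6 -10.9]
red [215.8 217.9] 52.5
green [188.6 218.4] 66.5
yellow [174.5 207.3] 56.5
handle px 342 413 109 124
[[498.9 -81.5 130. ]
 [481.1 -28.7 130. ]
 [510.1 -78.1 130. ]
 [492.5 -25.  130. ]]
```

View pics/w1c.png

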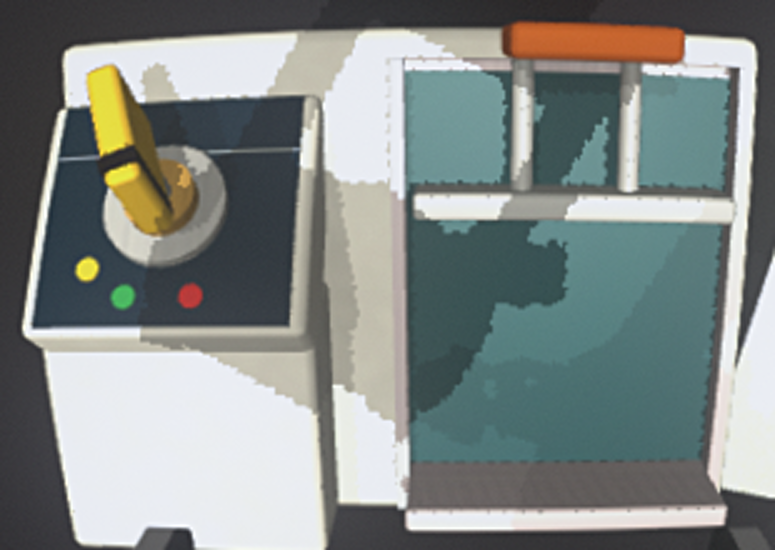

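The crop confirms the mat/rail edge, and the handle faces match the stated sizes: width 55.7 against 56 mm and tray 126.5 against 128 mm. From this the clamp is at about 10 mm. Next I put the wrist camera straight above the jar to refine its position.

```bash
python3 - <<'E'
from h import *
np.set_printoptions(precision=1,suppress=True)
j=np.array([402.3,302.7]);A=np.radians(144);o=down(A);tx=R.from_rotvec(o).as_matrix()[:2,0]
reach([*(j-84*tx),230],o);hold(.3)
d=grab("wrist");E=d["extrinsics"];print("cam",E[:3,3],state()["time_s"])
m=mask(d["color"],(0,120,60),(7,255,255))
for c in cv2.findContours(m,cv2.RETR_EXTERNAL,cv2.CHAIN_APPROX_NONE)[0]:
    if cv2.contourArea(c)>150:
        P=np.array([plane(d,p,110)[:2] for p in c[:,0]],np.float32);(x,y),r=cv2.minEnclosingCircle(P);print(cen(c),x,y,2*r,plane(d,cen(c),110))
cv2.imwrite("pics/w2.png",d["color"][:,:,::-1])
E
```

```text
cam [402.9 301.1 350.1] 5.25
[319.  118.2] 404.0552062988281 301.40179443359375 57.237491607666016 [404.1 301.2 110. ]
```

View pics/w2.png

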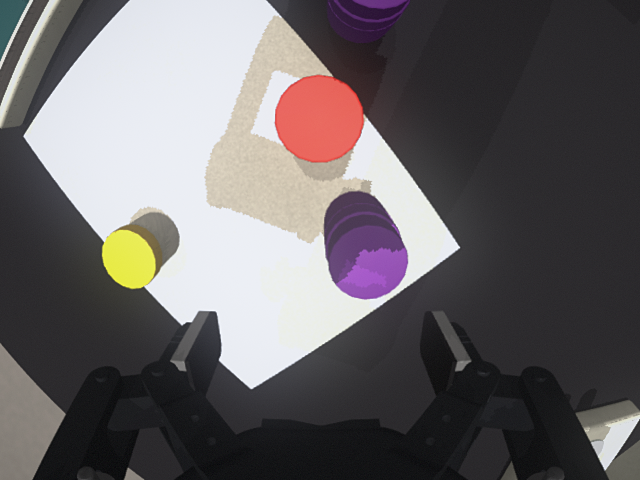

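The red cap is at (319,118) with the purple neighbour at (367,250), and both fingers' lanes are free. The jar is at (404.1, 301.3), measured at 57.2 mm against 58 mm.

```bash
python3 - <<'E'
from h import *
np.set_printoptions(precision=2,suppress=True)
j=[404.1,301.3];o=down(np.radians(144));yaw=.2909;sx=np.array([np.cos(yaw),np.sin(yaw)]);seat=np.array([633.6,-10.9])
reach([*j,170],o);line_to([*j,103],feed=80);hold(.2);f0=np.array(state()["force"]);print("f0",f0)
clamp(40);s=state();print("gap",s["finger_gap"],s["finger_force"],np.array(s["force"])-f0)
line_to([*j,240],feed=150)
p=seat-6*sx
reach([*p,240],down(yaw+np.pi/2));s=state();print("held",s["finger_gap"],np.array(s["force"])-f0,s["time_s"])
line_to([*p,172],feed=100);hold(.3);s=state();fz=s["force"][2];print(s["tool_pos"],fz)
for z in np.arange(169,157,-1.5):
    line_to([*p,z],feed=30);f=state()["force"][2];print(z,f)
    if f-fz>3:break
d=grab("wrist");cv2.imwrite("pics/w3.png",d["color"][:,:,::-1]);print(state()["time_s"],state()["force"])
E
```

```text
f0 [-0.14  0.37 -0.12]
gap 56.82727845046001 43.113940358161926 [-1.39 -0.14  4.02]
held 56.5359657356907 [-0.36 -0.88 -4.1 ] 9.8
[628.21 -12.68 172.78] -2.6189490986290775
169.0 -3.139215658625396
167.5 -4.195550770534245
166.0 -3.471762542374638
164.5 -4.851724759523558
163.0 -0.7069311413675079
161.5 5.998339645973151
12.4833 [-2.15  1.1   5.37]
```

View pics/w3.png

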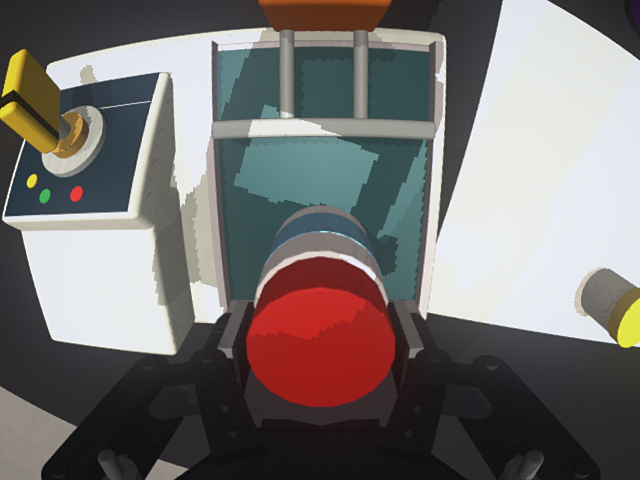

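The jar stands on the mat between bar and rail, with the cap at (320,330) and the base ahead of the bar at row 128. Contact came at TCP z of about 163, as expected. I release it and push the handle from behind with the fingers shut.

```bash
python3 - <<'E'
from h import *
np.set_printoptions(precision=2,suppress=True)
yaw=.2909;sx=np.array([np.cos(yaw),np.sin(yaw)]);seat=np.array([633.6,-10.9]);p=seat-6*sx;o=down(yaw+np.pi/2)
line_to([*p,162.7],feed=30);let_go();line_to([*p,235],feed=150)
P=lambda u:seat+u*sx
reach([*P(-175),190],o);clamp(20);line_to([*P(-175),112],feed=120);hold(.2)
f0=np.array(state()["force"][:2])@sx;print("gap",state()["finger_gap"],state()["time_s"])
line_to([*P(-122),112],feed=50);print("f",np.array(state()["force"][:2])@sx-f0)
for u in np.arange(-121,-103,1.):
    line_to([*P(u),112],feed=20);s=state();f=np.array(s["force"][:2])@sx-f0;print(u,round(f,2),(np.array(s["tool_pos"][:2])-seat)@sx)
    if f<-12:break
hold(.2);s=state();print(np.array(s["force"][:2])@sx-f0,s["time_s"])
line_to([*P(-150),112],feed=100);line_to([*P(-150),240],feed=150);let_go()
d=grab("wrist");np.save("pics/w4.npy",d,allow_pickle=True);cv2.imwrite("pics/w4.png",d["color"][:,:,::-1]);print(state()["time_s"])
E
```

```text
gap -0.31598213760604327 16.2667
f -0.2032823771086621
-121.0 -2.7 -121.14507598146912
-120.0 -3.1 -120.04784448671222
-119.0 -1.97 -118.9273595875685
-118.0 -4.32 -118.18174959482015
-117.0 -4.94 -117.12127063346789
-116.0 -5.28 -116.05638815787843
-115.0 -4.38 -114.98367641057499
-114.0 -6.93 -114.37101714852214
-113.0 -10.32 -114.27929657786231
-112.0 -12.92 -114.31020636732288
-14.276289384375122 20.175
22.5417
```

View pics/w4.png

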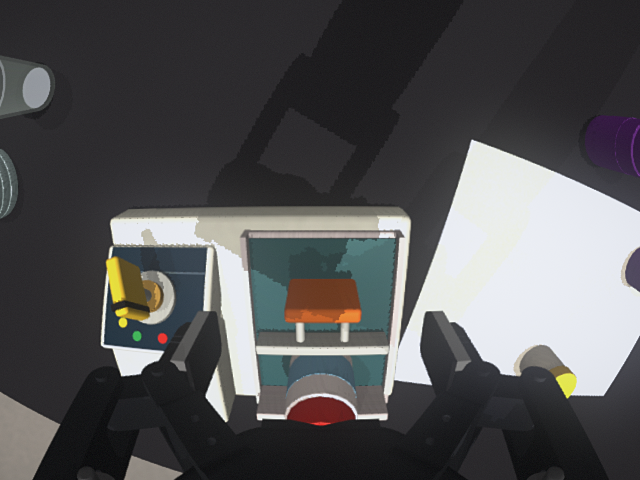

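The jar is clamped: the push met a hard stop at -114.3 mm against -113 expected, and the handle is now at (322,300) with the bar against the jar. The key bow is at (128,290) and its dots at (123,322), (137,336) and (162,338). I locate the key axis from the dots across views.

```bash
cat > k.py <<'E'
from h import *
np.set_printoptions(precision=2,suppress=True)
yaw=.2909;c,s_=np.cos(yaw),np.sin(yaw);S=np.array([[c,-s_,0],[s_,c,0],[0,0,1.]])
n=S@np.array([-.574,0,.819]);up=S@np.array([.819,0,.574]);rt=-S[:,1]   # rt: operator's right; clockwise = up->rt
RNG={"red":((0,130,60),(8,255,255)),"green":((45,80,40),(88,255,255)),"yellow":((20,110,80),(36,255,255))}
def dots(d,rois):
    out={}
    for k,(x,y) in rois.items():
        cc=big(mask(d["color"],*RNG[k],(x-9,y-8,x+9,y+9)));out[k]=cen(cc)
    return out
def axis(views):
    rs={k:[ray(d,px[k]) for d,px in views] for k in RNG}
    D={}
    for k in RNG: D[k],e=tri(rs[k]);print(k,D[k],np.round(e,2))
    P=np.array([[D[k]@rt,D[k]@up,D[k]@n] for k in("red","green","yellow")])
    A=[];b=[]
    for a,p in zip((0,.70,1.22),P):   # p = c + r*(sin(phi+a),cos(phi+a)); unknown c, rs=r sin phi, rc=r cos phi
        A+=[[1,0,np.cos(a),np.sin(a)],[0,1,-np.sin(a),np.cos(a)]];b+=[p[0],p[1]]
    x,res,*_=np.linalg.lstsq(np.array(A),np.array(b),rcond=None)
    h=P[:,2].mean();C=x[0]*rt+x[1]*up+h*n
    print("plane h",P[:,2],"r",np.hypot(x[2],x[3]),"phi",np.arctan2(x[2],x[3]),"res",res,"centre",C,"grip",C+48*n)
    return C,np.arctan2(x[2],x[3])
def w134():
    w1=np.load("pics/w1.npy",allow_pickle=True).item();w4=np.load("pics/w4.npy",allow_pickle=True).item()
    w3=dict(w1);w3["color"]=cv2.imread("pics/w3.png")[:,:,::-1].copy()
    T=np.eye(4);T[:3,:3]=R.from_rotvec(down(yaw+np.pi/2)).as_matrix();T[:3,3]=[627.85,-12.6,162.0];w3["extrinsics"]=T@w1["hand_eye"]
    return [(w1,dots(w1,{"red":(216,218),"green":(189,218),"yellow":(175,207)})),(w3,dots(w3,{"red":(77,194),"green":(45,196),"yellow":(32,181)})),(w4,dots(w4,{"red":(162,338),"green":(137,336),"yellow":(123,322)}))]
E
python3 - <<'E'
from k import *
V=w134();
for _,p in V: print(p)
axis(V);axis([V[0],V[2]])
C,phi=axis(V);g=C+48*n
# tool orientation: z=-n, y = point y (or minus)
for th in(0,.7,1.3):
  px=np.cos(phi+th)*up+np.sin(phi+th)*rt;py=np.cross(n,px)
  for f in(1,-1):
    y=f*py;z=-n;o=R.from_matrix(np.c_[np.cross(y,z),y,z]).as_rotvec();print(th,f,ik(g+3*n,o),ik(g+90*n,o))
E
```

```text
{'red': array([215.8 , 217.99]), 'green': array([188.74, 218.33]), 'yellow': array([174.5, 207.4])}
{'red': array([ 76.15, 193.54]), 'green': array([ 44.48, 195.83]), 'yellow': array([ 31.8 , 180.55])}
{'red': array([162.25, 337.93]), 'green': array([136.63, 335.59]), 'yellow': array([123.47, 319.37])}
red [ 619.29 -160.77  106.17] [0.47 0.92 0.47]
green [ 626.9  -186.03  105.8 ] [0.45 0.95 0.51]
yellow [ 623.39 -205.34   96.05] [0.98 0.68 0.64]
plane h [-227.12 -227.44 -230.32] r 39.911006458596965 phi -0.32625337443003893 res [0.91] centre [ 594.03 -181.34   83.57] grip [ 567.63 -189.24  122.88]
red [ 619.68 -160.91  106.4 ] [0.03 0.03]
green [ 627.21 -186.11  106.22] [0.01 0.01]
yellow [ 625.73 -206.63   92.2 ] [0.14 0.14]
plane h [-227.12 -227.26 -234.55] r 41.462304868897434 phi -0.3196265660604037 res [3.86] centre [ 593.9  -181.5    81.81] grip [ 567.5  -189.4   121.12]
red [ 619.29 -160.77  106.17] [0.47 0.92 0.47]
green [ 626.9  -186.03  105.8 ] [0.45 0.95 0.51]
yellow [ 623.39 -205.34   96.05] [0.98 0.68 0.64]
plane h [-227.12 -227.44 -230.32] r 39.911006458596965 phi -0.32625337443003893 res [0.91] centre [ 594.03 -181.34   83.57] grip [ 567.63 -189.24  122.88]
0 1 [-0.65 -0.11  2.08  0.64  0.89  3.1 ] [-0.75 -0.3   2.11  0.6   1.07  3.13]
0 -1 [-0.65 -0.11  2.08  0.64  0.89 -0.04] [-0.75 -0.3   2.11  0.6   1.07 -0.01]
0.7 1 [-0.65 -0.11  2.08  0.64  0.89 -2.48] [-0.75 -0.3   2.11  0.6   1.07 -2.46]
0.7 -1 [-0.65 -0.11  2.08  0.64  0.89  0.66] [-0.75 -0.3   2.11  0.6   1.07  0.69]
1.3 1 [-0.65 -0.11  2.08  0.64  0.89 -1.88] [-0.75 -0.3   2.11  0.6   1.07 -1.86]
1.3 -1 [-0.65 -0.11  2.08  0.64  0.89  1.26] [-0.75 -0.3   2.11  0.6   1.07  1.29]
```

```bash
cat >> k.py <<'E'
def korient(a):  # tool on key at key angle a measured clockwise from uphill
    px=np.cos(a)*up+np.sin(a)*rt;y=-np.cross(n,px);z=-n
    return R.from_matrix(np.c_[np.cross(y,z),y,z]).as_rotvec()
E
python3 - <<'E'
from k import *
G=np.array([567.6,-189.2,122.6]);o=korient(-.32+.05)
reach(G+93*n,o);hold(.3);s=state();print(s["tool_pos"],G+93*n,s["time_s"])
d=grab("wrist");np.save("pics/w5.npy",d,allow_pickle=True);cv2.imwrite("pics/w5.png",d["color"][:,:,::-1])
E
```

```text
[ 516.55 -204.35  198.82] [ 516.46 -204.51  198.77] 24.7167
```

View pics/w5.png

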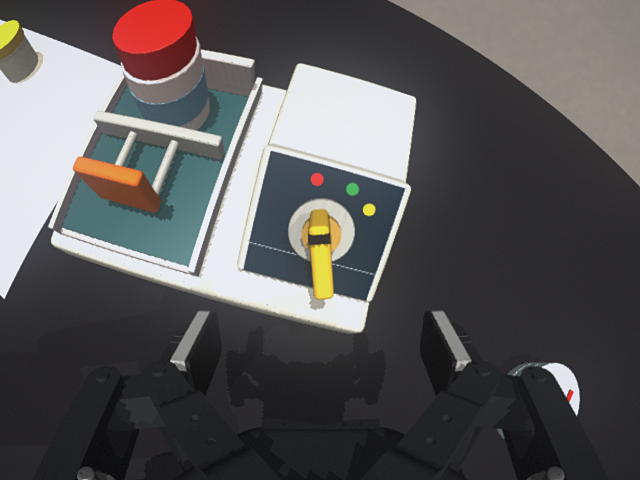

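The wrist view down the key axis shows the bow edge-on, from (318,210) to (322,297), on the hub at (320,229). The dots are at (317,180), (352,189) and (369,210). The jar is upright and clamped between bar and rail.

```bash
python3 - <<'E'
from k import *
V=w134();d=np.load("pics/w5.npy",allow_pickle=True).item()
V5=(d,dots(d,{"red":(317,180),"green":(352,189),"yellow":(369,210)}))
axis([V[0],V5]);axis([V[0],V[1],V5])
m=mask(d["color"],(18,120,80),(32,255,255),(300,240,340,302));cc=big(m)
for r in range(246,298,8):
    x=np.nonzero(m[r])[0];print(r,x.min(),x.max(),end="; ")
# expected pixel of axis points / bow corners for G
G=np.array([567.6,-189.2,122.6]);E=np.linalg.inv(d["extrinsics"])
def proj(P):
    p=E[:3,:3]@P+E[:3,3];t=np.arctan2(np.hypot(p[0],p[1]),p[2]);u=p[:2]/np.hypot(*p[:2])*t*d["fx"];return u+[d["cx"],d["cy"]]
for h in(-48,-22,0,20):print(h,proj(G+h*n))
for k in(-.32,-.27,-.22):
  px=np.cos(k)*up+np.sin(k)*rt;print(k,proj(G+20*n+23*px),proj(G+20*n-23*px))
E
```

```text
red [ 619.76 -160.93  106.14] [0.02 0.02]
green [ 627.08 -186.01  106.48] [0.03 0.03]
yellow [ 623.25 -204.08   99.34] [0.02 0.02]
plane h [-227.37 -226.99 -227.76] r 38.243904635852594 phi -0.34982821131234787 res [0.01] centre [ 595.45 -181.85   85.55] grip [ 569.06 -189.75  124.86]
red [ 619.56 -160.93  105.49] [0.43 0.86 0.44]
green [ 627.09 -186.12  105.35] [0.45 0.89 0.49]
yellow [ 623.07 -204.2    98.46] [0.46 1.   0.56]
plane h [-227.79 -227.91 -228.36] r 38.373404358536725 phi -0.3468345122488333 res [0.] centre [ 595.23 -181.82   84.61] grip [ 568.84 -189.72  123.93]
246 306 336; 254 310 330; 262 311 331; 270 312 331; 278 313 332; 286 313 333; 294 314 332; -48 [318.8  232.25]
-22 [318.68 244.06]
0 [318.55 256.03]
20 [318.42 268.94]
-0.32 [316.24 230.15] [320.44 304.52]
-0.27 [318.35 230.1 ] [318.49 304.56]
-0.22 [320.46 230.15] [316.54 304.52]
```

```bash
python3 - <<'E'
from k import *
G=np.array([569.0,-189.7,124.5]);k0=-.325;o=korient(k0)
reach(G+93*n,o);line_to(G+3*n,feed=100);hold(.2);s=state();t0=np.array(s["wrist_torque"]);print("err",np.array(s["tool_pos"])-G-3*n,s["force"])
clamp(60);s=state();print("gap",s["finger_gap"],s["finger_force"],s["force"]);q0=np.array(s["q"])
def turn(d):
    q=q0.copy();q[5]+=d;movej(q);s=state();t=(np.array(s["wrist_torque"])-t0)@n
    print(f"{d:.2f} q6 {s['q'][5]-q0[5]:.3f} tq {t:.2f} |f| {np.linalg.norm(s['force']):.1f} gap {s['finger_gap']:.1f} t {s['time_s']:.2f}");return t
for d in(.25,.5,.65,.8,.95,1.1,1.16,1.2,1.23,1.26):
    t=turn(d)
    if abs(t)>.8:break
hold(1.0);turn(d)
turn(.78);let_go();line_to(G+93*n,feed=150)
d=grab("wrist");np.save("pics/w6.npy",d,allow_pickle=True);cv2.imwrite("pics/w6.png",d["color"][:,:,::-1]);print(state()["time_s"])
E
```

```text
err [ 0.16 -0.38  0.8 ] [0.66 0.65 0.03]
gap 11.306725117341456 58.25762987136841 [-4.08  2.06  3.88]
0.25 q6 0.247 tq -0.12 |f| 4.8 gap 11.4 t 27.27
0.50 q6 0.495 tq -0.13 |f| 6.5 gap 11.9 t 27.62
0.65 q6 0.645 tq -0.10 |f| 8.0 gap 11.2 t 27.89
0.80 q6 0.794 tq 0.13 |f| 7.9 gap 11.0 t 28.16
0.95 q6 0.944 tq 0.17 |f| 8.1 gap 11.5 t 28.43
1.10 q6 1.094 tq 0.17 |f| 7.4 gap 11.1 t 28.69
1.16 q6 1.154 tq 0.24 |f| 7.9 gap 11.2 t 28.94
1.20 q6 1.194 tq 0.26 |f| 8.5 gap 11.4 t 29.19
1.23 q6 1.223 tq 0.73 |f| 7.2 gap 11.1 t 29.44
1.26 q6 1.251 tq 1.42 |f| 7.7 gap 11.4 t 29.69
1.26 q6 1.251 tq 1.36 |f| 8.0 gap 11.6 t 30.94
0.78 q6 0.774 tq 0.13 |f| 7.6 gap 11.1 t 31.48
32.9833
```

View pics/w6.png

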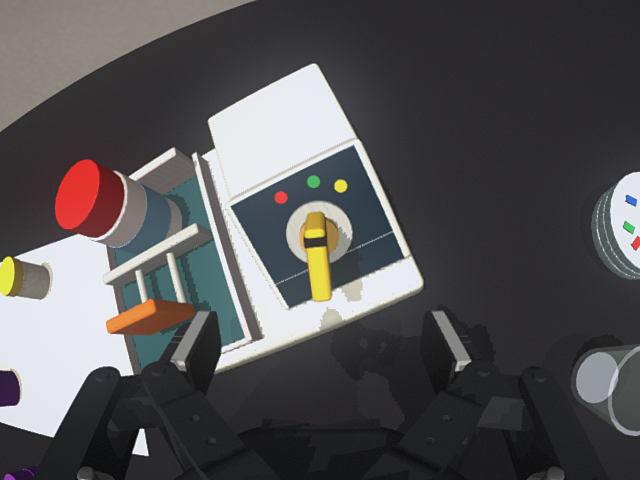

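The key points at green (run) at (313,182), the torque trace shows run, spring and stop as expected, and the jar is still upright and clamped. The robot is clear of everything.

```bash
python3 -c "
from cell import *
print(finish_job())"
```

```text
the job is handed in; nothing more can be done
None
```

The job is handed in at about 33 s: the jar is upright and clamped against the far rail, and the key was held at start for just over a second and is back at run. No verdict was returned.

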